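# Pack a converter into the holder and close the end stop

## Robot

A 6-joint arm with a two-finger parallel gripper is mounted at the origin on the work surface. World frame = base frame: x ahead of the robot, y to its left, z up, the work surface at z = 0. Lengths are in mm, angles in degrees, forces in N, time in s.
With the tool pointing down it reaches from about 300 to 850 mm from the base axis. Payload 4.2 kg.
Tool frame: the origin (TCP) lies at the centre of the arm's flange, where the gripper is bolted on; the fingertips stand 191 mm ahead of it and the grasp point (between the pads) lies 172 mm ahead of it; z points along the fingers, y is the direction in which the jaws open and shut (so a half turn about z gives the same grasp; the last joint's range is limited). The gripper opens to 91 mm and grips with 3 to 60 N. Pads are 32 mm wide; open, the fingers measure 118 mm over their backs; the gripper's body (76 mm by 178 mm) begins 60 mm behind the grasp point.
Start: joints at [75.802, 18.312, 89.639, -0, 72.044, -1.146], TCP at [129.852, 560.144, 404.776] pointing down, gripper open.
Joint ranges: [-177.97, 177.97], [-48.28, 115.42], [12.27, 149.76], [-77.06, 257.06], [2.81, 150.46], [-146.56, 146.56]. Speed limits (degrees/s): [147.25, 147.25, 180, 180, 180, 180].

## Interface

Orientations are given as [roll, pitch, yaw] about the fixed x, y, z axes, in that order (R = Rz(yaw) Ry(pitch) Rx(roll)).
In Python, from workcell import status, vision, ticket gives the robot as it stands.
- The arm moves only by the shell command python3 -m jog 'ROWS' [FORCE]. ROWS is JSON, a list of rows, each a list of 7 numbers: the finger opening in m, from 0 to 0.0912, then the shift along the tool's x, y, z in m, then the turn, a rotation vector about the tool's x, y, z in rad. A call has 1 to 12 rows; each row shifts and turns the commanded pose from where the row before left it, along the tool's axes as they then stand; what a row does not reach is not made up. A row lasts 1/8 s, in which the tool goes at most 62.5 mm and 10.7 degrees, less where a joint would pass 70% of its speed; a pose out of reach is approached as far as the arm can. A call with a gripper value outside its range is refused whole. The fingers move at their own pace and stop on an object; FORCE is the grip in N (left out, the last holds). Time passes only in rows, so rows that do not move let the fingers close. It gives the time, the measured TCP pose, the force and the opening at its end, in the units of the state.
- status.state(): the state, without advancing time (a new reading comes with each control period).
- vision.grab_frame(name): name is "scene" or "top" or "wrist"; returns a dict with "color" (400x640x3 uint8, blue, green, red), "depth" (400x640 float32, mm along the optical axis (not along the pixel's ray), 0 where there is no reading), "fov_y" (degrees; the focal length in pixels is half the picture's height over the tangent of half this angle, whatever the lens; pixels are square), "cx", "cy" (the principal point, pixels), "pose" (4x4, takes a point from camera to world coordinates). Camera axes: x right, y down, z forward; pixel columns grow to the right and rows downward; lengths in mm; the calibration is good to about 2 mm. The wrist camera is an equidistant fisheye: a pixel r from the principal point sees the ray r / f radians off the axis. A picture is of the moment at which its call begins.
- ticket.job_done(): hands the job in, once; it reports no verdict.
Trained networks look in the newest picture that a camera, given by its name, has taken for a name from the list of things; names that differ only in an ending like _2 or _b are one class to them, and where a whole thing is asked for, a point or a joint stands for the part that bears it (a point fixed in the world has none). Each returns a list of dicts, best first, with "p" (0 to 1); they miss things now and then, are a little off and sometimes report something else, mostly with a low value. They report only what shows in the picture. A call takes as long as a camera call. They do not tell look-alikes from the thing itself.
- vision.find_in(camera, label): "location" ([x, y, z] in mm, in world coordinates, good to about 4 mm: the middle of the surface that is visible of it).
- vision.silhouettes(camera, label): "pixels" (400x640 bool, what is visible of it).
The state is a dict: "time_s": time; "qpos": joint angles; "qvel": joint speeds; "effort": joint torques, N m; "ee_pos": TCP position; "ee_rot": TCP orientation; "force": force on the tool from outside, world axes, zero at the start; "torque": the same for the moment, N m; "gripper_width": finger opening in mm.
Only numpy, scipy, OpenCV 4.12 (cv2) and the standard library are available. Lean on these libraries where they do the work, as an engineer would, in place of code of your own. Each camera call takes 0.05 s, during which the arm holds its last target.

## Task

One media converter is still standing out on the bench. Stand it upright in the holder, in line with its mate of the same size (either way round) and between that mate and the sliding end stop, then slide the end stop up so that both converters stand snugly in a row against the holder's fixed end wall.

Things in the scene. Friction and masses are not known exactly. Their poses are not given: they have to be found in the camera images.
- holder: Aluminium holder fixed to the bench: a flat base plate 120 (x) by 270 (y) mm, 8 thick, no side walls. Origin: centre of its underside, on the bench; z up, y along the holder. A fixed end wall (8 thick, 100 wide, top 112 mm above the bench) stands at the +y end, its inner face at y = +110 mm. The end stop slides along y over the plate, from the other end. Place and turn vary.
- stop_grip (a point): Grip tab of the sliding end stop: point in mid-thickness, 145 mm above the bench. The stop is an upright steel plate 10 mm thick (holder's y), 90 wide, top at 115 mm; the tab, as thick, 50 wide, rises from it to 165. Pushing face: 5 mm towards +y. Slides only along the holder's y (axes parallel); starts 185 to 215 mm from the end wall; takes 3 N plus what it pushes; stays where left.
- unit_center (a point): Centre (half-way up) of the converter to pack: a grey metal case standing upright on the bench, 72 mm deep (its x), 28 thick (its y), 96 tall (z), 0.2 to 0.4 kg, black ports on its +x face. It is the one of the mate's size; two other grey cases near it are taller (130 mm) or low and thick (56 tall, 40 thick). Place and turn vary.
- mate_center (a point): Centre (half-way up) of the mate: an identical loose converter (72 x 28 x 96 mm, same axes) that already stands upright on the holder's base plate beside the end wall, a few mm off it, its 28 mm thickness along the holder's y.
Mind the look-alikes: they are no part of the job. Leave any blue or green look-alike of the part that bears unit_center alone.

How it is judged:
By the outcome, as a careful person would: the job done as asked, in the order asked, and still so for the second after the job is handed in, with the robot touching nothing.
It also fails if it takes over 46 s, if anything falls off the work surface, if the arm or the gripper's body presses on something with over 40 N, if the wrist force passes 120 N, or if a joint passes its speed limit or range.

## Working session

There is one attempt and no reset: what is moved stays moved. The work goes in short steps, Python scripts to look and compute and a shell command to move; the robot and the scene stay as the last step left them, time stands still between calls to the robot, and variables do not carry over. Pictures are saved under pics/ and viewed, and the job is handed in when it is done.

```bash
ls; mkdir -p pics; python3 - <<'E'
from workcell import status, vision
import cv2
s=status.state(); print(s)
for n in("scene","top","wrist"):
    f=vision.grab_frame(n); cv2.imwrite(f"pics/a_{n}.png",f["color"]); print(n,f["fov_y"],f["cx"],f["cy"],f["pose"].round(3).tolist())
    for l in("holder","stop_grip","unit_center","mate_center"):
        for d in vision.find_in(n,l): print(l,round(d["p"],2),[round(float(v),1) for v in d["location"]])
E
```

```text
pics
{'time_s': 0.0, 'qpos': array([ 7.58013911e+01,  1.83510922e+01,  8.97079462e+01, -7.01108932e-04,
        7.20439401e+01, -1.14562337e+00]), 'qvel': array([ 0.03352374,  0.02125051,  0.03301299, -0.12569321, -0.08660282,
       -0.02719158]), 'effort': array([ 3.16038087e-03, -4.12468064e+01, -2.31972510e+01,  7.31675536e-02,
        4.57328826e-02, -1.60888094e-04]), 'ee_pos': array([129.81928718, 559.97079404, 403.91504909]), 'ee_rot': array([-1.79897029e+02, -1.39246832e-03,  1.66947230e+02]), 'force': array([-0.07990494, -0.26183676,  0.06121999]), 'torque': array([-0.00829152, -0.02116587,  0.01996368]), 'gripper_width': 91.39136131917888}
scene 50.14388213306488 326.60149193418823 202.38647727277004 [[-0.408, 0.783, -0.471, 937.238], [0.913, 0.35, -0.208, 161.705], [0.002, -0.515, -0.857, 942.475], [0.0, 0.0, 0.0, 1.0]]
holder 0.97 [567.1, 174.4, 8.7]
stop_grip 0.91 [544.1, 83.5, 94.0]
unit_center 0.89 [396.9, -225.3, 75.2]
unit_center 0.84 [442.9, -130.2, 74.9]
unit_center 0.77 [325.9, -129.0, 69.3]
mate_center 0.93 [593.4, 265.6, 97.2]
top 50.68168225167499 322.68037746767016 199.16794262638263 [[-0.014, -0.979, 0.205, 260.766], [-1.0, 0.015, 0.003, -22.152], [-0.006, -0.204, -0.979, 1014.486], [0.0, 0.0, 0.0, 1.0]]
holder 0.56 [543.6, 170.3, 11.4]
stop_grip 0.58 [529.4, 81.2, 89.4]
unit_center 0.88 [421.6, -131.5, 96.9]
unit_center 0.81 [311.4, -127.1, 95.1]
unit_center 0.58 [384.2, -229.2, 94.6]
mate_center 0.96 [572.9, 263.1, 93.9]
wrist 65.70646984690485 318.71615094521627 196.77941286130954 [[0.226, 0.938, 0.263, 55.515], [0.974, -0.218, -0.062, 577.31], [-0.0, 0.27, -0.963, 384.534], [0.0, 0.0, 0.0, 1.0]]
unit_center 0.7 [421.9, -122.5, 79.0]
unit_center 0.62 [307.2, -115.4, 79.0]
unit_center 0.61 [394.8, -221.5, 72.2]
```

View pics/a_scene.png

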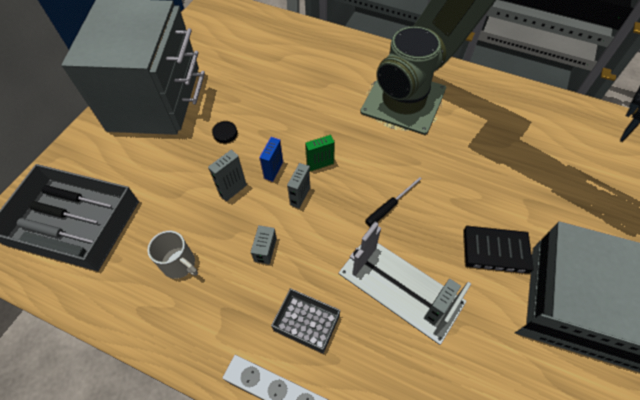

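View pics/a_top.png

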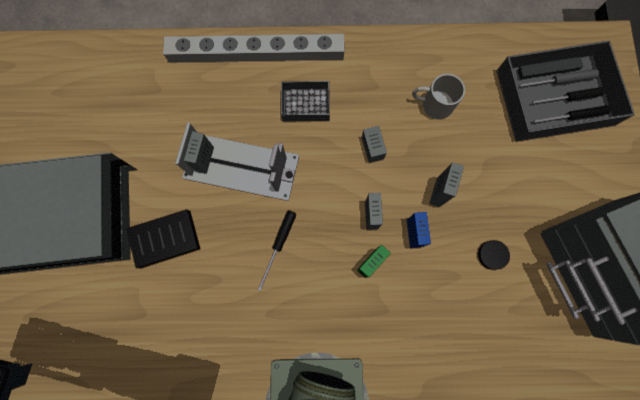

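```bash
cat > h.py <<'E'
from workcell import vision
import numpy as np, cv2
def cloud(n,f=None):
    f=f or vision.grab_frame(n); d=f["depth"]; h,w=d.shape
    F=h/2/np.tan(np.radians(f["fov_y"]/2)); v,u=np.mgrid[:h,:w]
    if n=="wrist":
        a=(u-f["cx"])/F;b=(v-f["cy"])/F;r=np.hypot(a,b)+1e-9;k=np.tan(r)/r
        P=np.stack([a*k*d,b*k*d,d],-1)
    else: P=np.stack([(u-f["cx"])/F*d,(v-f["cy"])/F*d,d],-1)
    W=P@f["pose"][:3,:3].T+f["pose"][:3,3]; W[d<=0]=np.nan
    return f,W
E
python3 - <<'E'
from h import *
ft,Wt=cloud("top"); fs,Ws=cloud("scene")
def rep(name,W,u0,u1,v0,v1,zlo=20,zhi=200):
    p=W[v0:v1,u0:u1].reshape(-1,3); p=p[(p[:,2]>zlo)&(p[:,2]<zhi)]
    zt=np.percentile(p[:,2],95)
    t=p[p[:,2]>zt-6]; r=cv2.minAreaRect(t[:,:2].astype(np.float32))
    print(name,"top z",round(zt,1),len(t),"rect",np.round(r[0],1),np.round(r[1],1),round(r[2],1))
rep("A top374,210",Wt,360,388,188,232)
rep("B top447,185",Wt,428,466,158,210)
rep("C top374,144",Wt,358,390,122,166)
rep("blue",Wt,402,434,206,252); rep("green",Wt,354,395,240,280)
rep("mate",Wt,188,216,128,172,60,102)
rep("stop tab",Wt,262,292,140,195,140); rep("stop",Wt,262,292,140,195,105,122)
rep("A sc",Ws,284,315,160,212);rep("B sc",Ws,205,248,148,202);rep("C sc",Ws,246,280,222,266)
rep("mate sc",Ws,424,472,276,326,60,102)
rep("wall",Wt,175,216,118,180,104,120); rep("wall sc",Ws,424,476,270,330,105,120)
rep("stop tab sc",Ws,345,390,215,280,155); rep("stop sc",Ws,345,390,215,280,105,118)
# holder plate
for n,W in(("t",Wt),("s",Ws)):
    p=W.reshape(-1,3);p=p[(p[:,2]>4.5)&(p[:,2]<12)&(p[:,0]>430)&(p[:,0]<720)&(p[:,1]>20)&(p[:,1]<340)]
    r=cv2.minAreaRect(p[:,:2].astype(np.float32));print("plate",n,len(p),r,np.median(p[:,2]))
c1=cv2.resize(ft["color"][110:290,340:480],None,fx=4,fy=4)[:600]
c2=cv2.resize(fs["color"][130:280,190:350],None,fx=4,fy=4)
cv2.imwrite("pics/c1.png",cv2.resize(ft["color"][115:265,345:475],None,fx=4,fy=4,interpolation=3)); cv2.imwrite("pics/c2.png",c2)
E
```

```text
A top374,210 top z 99.7 398 rect [ 429.5 -134.5] [72.  27.8] 1.8
B top447,185 top z 133.1 430 rect [ 485.1 -301.6] [28.7 71.9] 70.2
C top374,144 top z 60.4 476 rect [ 600.2 -144.6] [72.2 40.5] 13.4
blue top z 99.5 422 rect [ 384.4 -235.1] [71.6 28.9] 4.4
green top z 99.9 430 rect [ 315.5 -129.7] [28.  71.5] 46.0
mate top z 100.7 55 rect [581.4 272.7] [35.  81.5] 79.3
stop tab top z 168.2 106 rect [533.8  83.6] [ 9.6 48.7] 77.5
stop top z 120.5 80 rect [533.8  83.3] [10.  88.8] 77.1
A sc top z 98.8 303 rect [ 432.3 -137. ] [73.  29.1] 1.9
B sc top z 132.3 314 rect [ 487.8 -302.9] [30.  71.3] 70.3
C sc top z 59.3 495 rect [ 603.  -147.4] [72.7 40.6] 13.8
mate sc top z 101.2 49 rect [585.5 271. ] [38.9 91.6] 81.5
wall top z 114.9 185 rect [579.1 279. ] [41.  99.7] 77.1
wall sc top z 114.7 208 rect [581.3 276.7] [38.5 99.6] 77.4
stop tab sc top z 168.0 104 rect [536.6  81.1] [10.  49.1] 77.1
stop sc top z 117.0 80 rect [536.5  81.2] [ 9.9 90. ] 77.1
plate t 3990 ((576.0692138671875, 180.23150634765625), (319.40020751953125, 289.12384033203125), 89.71688079833984) 9.032686080514452
plate s 5040 ((574.520263671875, 179.32757568359375), (289.1777648925781, 319.8939514160156), 0.3638196885585785) 8.81138416534759
```

View pics/c2.png

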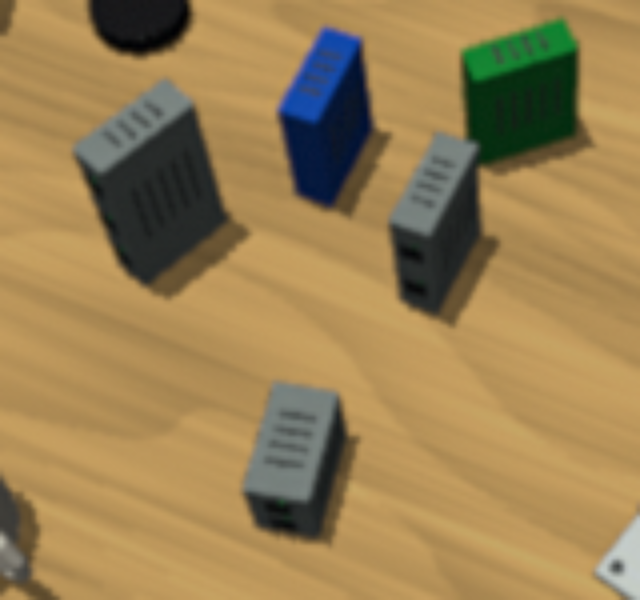

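Candidates (top view): A at (374,210), grey, 72×28, top at about 97 mm. B at (450,185) is grey with its top at 132, so too tall. C at (374,144) is grey, 40 thick with its top at 60, so too low. Blue and green are look-alikes to leave alone. A is the unit, and the crop confirms it: narrow grey case with two ports, lower than B. Next I'll fit the holder.

```bash
python3 - <<'E'
from h import *
th=np.radians(77.1); ey=np.array([np.cos(th),np.sin(th)]); ex=np.array([ey[1],-ey[0]])
for n in("top","scene"):
    f,W=cloud(n); p=W.reshape(-1,3); p=p[~np.isnan(p[:,0])]
    q=p[:,:2]-[535,82.3]; a=np.c_[q@ex,q@ey,p[:,2]]
    m=(abs(a[:,0])<80)&(a[:,1]>-60)&(a[:,1]<235)
    a=a[m]
    for nm,lo,hi,y0,y1 in(("tab",155,172,-30,30),("stop",110,121,-30,30),("mate",93,104,100,235),("wall",108,118,130,235),("plate",5,13,-60,235)):
        s=a[(a[:,2]>lo)&(a[:,2]<hi)&(a[:,1]>y0)&(a[:,1]<y1)]
        print(n,nm,len(s),"x",np.percentile(s[:,0],[1,50,99]).round(1),"y",np.percentile(s[:,1],[1,50,99]).round(1),"z",np.median(s[:,2]).round(1), end=" ")
        r=cv2.minAreaRect(s[:,:2].astype(np.float32)); print(np.round(r[0],1),np.round(r[1],1),round(r[2],1))
E
```

```text
top tab 124 x [-25.4  -2.6  22. ] y [-4.  -0.1  5.9] z 165.9 [-1.8  0.9] [49.2  9.9] 0.7
top stop 93 x [-45.5 -24.3  42.2] y [-4.2 -1.4  6. ] z 116.3 [-1.3  0.9] [88.4 10.2] 0.1
top mate 189 x [-49.1  -0.9  46.3] y [179.  200.2 215.2] z 99.9 [ -0.7 197.2] [36.9 99.9] 89.5
top wall 211 x [-49.4  -0.8  47.3] y [182.5 215.5 221.6] z 112.6 [ -1.  200.5] [42.7 99.7] 89.1
top plate 3551 x [-61.8  -9.5  63.9] y [-31.3  97.1 223.1] z 9.7 [ 0.1 87.6] [294.1 158.5] 89.7
scene tab 126 x [-21.9   4.9  26.8] y [-5.6  0.1  4.1] z 164.8 [ 2.1 -0.8] [11.  49.7] 88.2
scene stop 97 x [-42.6  26.4  46.3] y [-5.6  1.5  4.3] z 115.8 [ 2.1 -0.6] [10.2 89.7] 89.4
scene mate 181 x [-35.6   7.1  51. ] y [177.4 191.9 215.5] z 103.0 [  7.6 195.2] [90.9 38.7] 4.4
scene wall 210 x [-46.1   4.2  51.1] y [193.6 214.9 219.1] z 112.5 [  2.5 201.3] [35.6 98.2] 89.8
scene plate 4552 x [-56.5  12.   61.5] y [-29.  101.4 233.1] z 9.0 [ 3.1 90.9] [288.7 147.9] 89.5
```

```bash
python3 -m jog '[[0.0912,0,0,0,0,0,0.185],[0.0912,0,0,0,0,0,0.185],[0.0912,0,0,0,0,0,0.185],[0.0912,0,0,0,0,0,0.185],[0.0912,0,0,0,0,0,0.185],[0.0912,0,0,0,0,0,0.185],[0.0912,0,0,0,0,0,0.185],[0.0912,0,0,0,0,0,0.018]]'
```

```text
time_s: 1.95
ee_pos: [129.8, 560.1, 404.8]
ee_rot: [180.0, -0.0, 91.8]
force: [0.4, 0.3, -0.1]
gripper_width: 91.4
```

```bash
python3 -m jog '[[0.0912,-0.05,0.03,0,0,0,0],[0.0912,-0.05,0.03,0,0,0,0],[0.0912,-0.05,0.03,0,0,0,0],[0.0912,-0.05,0.03,0,0,0,0],[0.0912,-0.05,0.03,0,0,0,0],[0.0912,-0.05,0.03,0,0,0,0],[0.0912,-0.055,0.02,0,0,0,0],[0.0912,-0.055,0.02,0,0,0,0],[0.0912,-0.055,0.02,0,0,0,0],[0.0912,-0.055,0.02,0,0,0,0],[0.0912,-0.055,0.02,0,0,0,0],[0.0912,-0.055,0,0,0,0,0]]'
python3 -m jog '[[0.0912,-0.055,0,0,0,0,0],[0.0912,-0.02,0,0,0,0,0],[0.0912,0,0,0,0,0,0]]'
python3 - <<'E'
from h import *
f,W=cloud("wrist"); cv2.imwrite("pics/w1.png",f["color"])
print(vision.find_in("wrist","unit_center"))
p=W.reshape(-1,3); p=p[(p[:,2]>88)&(p[:,2]<106)]
q=p[(abs(p[:,0]-431)<50)&(abs(p[:,1]+136)<35)]
r=cv2.minAreaRect(q[:,:2].astype(np.float32)); print(len(q),r,np.median(q[:,2]))
E
```

```text
time_s: 3.45
ee_pos: [429.6, -63.3, 404.9]
ee_rot: [179.9, 0.0, 91.9]
force: [0.7, -0.4, -0.3]
gripper_width: 91.4
time_s: 3.82
ee_pos: [430.8, -137.3, 404.7]
ee_rot: [180.0, -0.0, 91.7]
force: [0.3, 0.6, 0.1]
gripper_width: 91.0
[{'location': [431.6, -129.9, 98.6], 'p': 0.71}, {'location': [387.7, -222.1, 51.7], 'p': 0.71}, {'location': [321.9, -126.7, 94.8], 'p': 0.71}]
2199 ((430.3425598144531, -135.57281494140625), (71.88243103027344, 28.65394401550293), 1.5901265144348145) 95.73354885918945
```

View pics/w1.png

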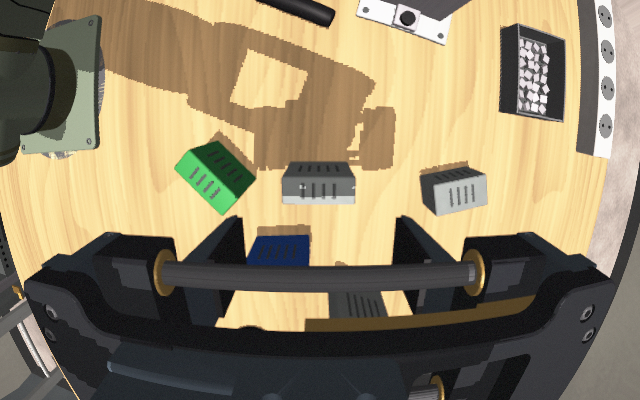

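Wrist view: the grey unit at (318,183) lies centred between the jaws, fitting 71.9×28.7 with its top at 95.7. Descending to grip it.

```bash
python3 -m jog '[[0.0912,0.002,0,0.04,0,0,0],[0.0912,0,0,0.04,0,0,0],[0.0912,0,0,0.04,0,0,0],[0.0912,0,0,0.025,0,0,0],[0.0912,0,0,0.015,0,0,0],[0.0912,0,0,0,0,0,0],[0.06,0,0,0,0,0,0],[0.06,0,0,0,0,0,0],[0.06,0,0,0,0,0,0],[0.06,0,0,0,0,0,0]]' 35
python3 - <<'E'
from workcell import status
s=status.state();print(s["gripper_width"],s["ee_pos"],s["force"])
E
```

```text
time_s: 5.18
ee_pos: [430.8, -134.1, 245.5]
ee_rot: [180.0, -0.0, 91.7]
force: [-1.8, 1.2, 5.1]
gripper_width: 71.5
71.52700124777603 [ 430.77270213 -134.09544665  245.49788902] [-1.84595516  1.23423056  5.12253132]
```

```bash
python3 -m jog '[[0.06,0,0,-0.02,0,0,0],[0.06,0,0,-0.045,0,0,0],[0.06,0,0,-0.06,0,0,0],[0.06,0,0,-0.06,0,0,0],[0.06,0.04,0.02,0,0,0,0.129],[0.06,0.05,0.02,0,0,0,0.129],[0.06,0.05,0.02,0,0,0,0],[0.06,0.05,0.02,0,0,0,0],[0.06,0.05,0.02,0,0,0,0],[0.06,0,0,0,0,0,0],[0.06,0,0,0,0,0,0]]'
python3 - <<'E'
from h import *
f,W=cloud("wrist"); cv2.imwrite("pics/w2.png",f["color"])
f,W=cloud("scene"); cv2.imwrite("pics/s2.png",f["color"])
E
```

```text
time_s: 6.55
ee_pos: [566.5, 86.7, 428.9]
ee_rot: [-179.9, 0.1, 77.0]
force: [-0.4, 0.4, -2.2]
gripper_width: 71.8
```

View pics/w2.png

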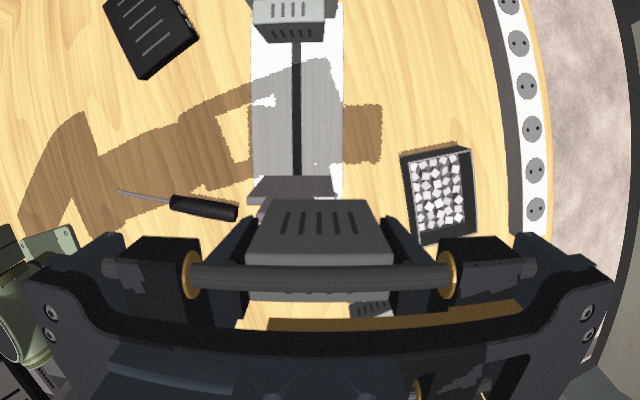

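View pics/s2.png

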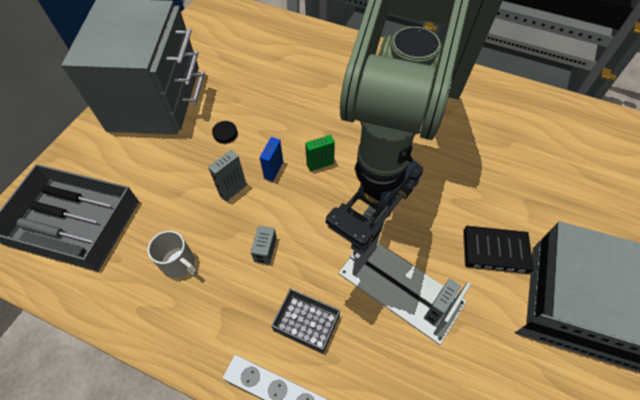

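Wrist view: the unit is held at (320,232), the stop is just beyond it at (295,190), and the mate is at (288,20) at the far end. Measuring them in the arm-consistent wrist frame.

```bash
cat > m.py <<'E'
from h import *
from workcell import status
s=status.state(); yaw=np.radians(s["ee_rot"][2]); print(s["ee_pos"].round(1),s["ee_rot"].round(2))
tx=np.array([np.cos(yaw),np.sin(yaw)]); ty=np.array([tx[1],-tx[0]])
f,W=cloud("wrist"); L=(W[...,:2]-s["ee_pos"][:2])
X=L@tx; Y=L@ty; Z=W[...,2]
def fit(nm,m,err=True):
    a=np.c_[X[m],Y[m]].astype(np.float32)
    if len(a)<10: print(nm,len(a));return
    r=cv2.minAreaRect(a); print(nm,len(a),"x",np.percentile(a[:,0],[1,99]).round(1),"y",np.percentile(a[:,1],[1,99]).round(1),"z",np.median(Z[m]).round(1),"rect",np.round(r[0],1),np.round(r[1],1),round(r[2],1))
E
python3 - <<'E'
from m import *
y=abs(Y+20)<75
fit("mate top",y&(Z>96)&(Z<107.5)&(X>90)&(X<350))
fit("wall",y&(Z>109)&(Z<116)&(X>90)&(X<300))
fit("plate",(abs(Y+20)<90)&(Z>5)&(Z<11)&(X>20)&(X<250))
fit("tab",y&(Z>158)&(Z<170)&(X>-20)&(X<60))
fit("stop",y&(Z>111)&(Z<120)&(X>-20)&(X<60))
fit("unit",(abs(Y)<60)&(abs(X)<40)&(Z>265)&(Z<300))
for z in range(10,120,10):
    fit(f"mate side {z}",y&(Z>z)&(Z<z+6)&(X>90)&(X<300))
E
```

```text
[566.2  85.9 429.5] [-1.7995e+02  3.0000e-02  7.6880e+01]
mate top 1774 x [167.8 193.4] y [-66.2   4.3] z 103.7 rect [180.9 -31.2] [27.6 72.8] 0.8
wall 0
plate 11092 x [ 21.6 203.7] y [-88.3  29.3] z 7.9 rect [122.9 -29.9] [121.2 205.9] 90.0
tab 96 x [-15.9  -5. ] y [-54.  -45.6] z 163.9 rect [ -9.4 -50.9] [11.8  7.1] 24.0
stop 343 x [-15.9  -5. ] y [-73.7  13.8] z 114.5 rect [ -9.6 -29.7] [89.2 10.8] 88.3
unit 7692 x [-15.4  17.8] y [-46.4  46.5] z 279.7 rect [-0.  -0.1] [36.5 97.8] 0.1
mate side 10 103 x [ 92.7 202.8] y [-84.7  22.7] z 11.5 rect [148.4 -30.9] [113.1 110.7] 2.7
mate side 20 65 x [167.5 202.3] y [-64.7  17.8] z 23.0 rect [174.1 -18.4] [90.8 28.1] 65.2
mate side 30 81 x [167.2 203.3] y [-66.6  18.4] z 33.2 rect [174.6 -18.5] [93.4 30.1] 65.8
mate side 40 83 x [167.4 202.4] y [-65.   18.9] z 43.2 rect [174.1 -18.4] [91.4 29.2] 65.8
mate side 50 105 x [167.1 203.1] y [-78.4  18.4] z 52.2 rect [185.  -29.8] [99.2 36.7] 89.6
mate side 60 119 x [167.3 202.8] y [-77.8  18.7] z 63.5 rect [185.  -29.6] [97.8 35.8] 89.4
mate side 70 113 x [167.  202.8] y [-77.8  18.3] z 73.2 rect [184.9 -29.7] [98.4 36. ] 89.9
mate side 80 109 x [167.5 202.5] y [-78.    4.1] z 83.1 rect [173.4 -42.3] [28.3 89.7] 23.6
mate side 90 109 x [167.3 169. ] y [-64.7   4. ] z 93.1 rect [168.2 -30.6] [69.4  1.6] 89.9
mate side 100 1686 x [167.9 193.6] y [-66.3   4.2] z 103.7 rect [180.9 -31.2] [27.6 72.7] 0.8
mate side 110 0
```

```bash
python3 - <<'E'
from m import *
fit("unit",(abs(Y)<32)&(abs(X)<40)&(Z>272)&(Z<300))
m=(abs(Y)<32)&(abs(X)<25)&(Z>272)&(Z<300);print(np.percentile(Z[m],[5,50,95]))
E
python3 -m jog '[[0.06,0.02,-0.004,0,0,0,0],[0.06,0.04,-0.007,0,0,0,0],[0.06,0.045,-0.01,0,0,0,0],[0.06,0.035,-0.01,0,0,0,0],[0.06,0.005,0,0,0,0,0],[0.06,0,0,0,0,0,0],[0.06,0,0,0,0,0,0]]'
python3 - <<'E'
from m import *
y=abs(Y)<75
fit("mate top",y&(Z>96)&(Z<107.5)&(X>10)&(X<80))
fit("side",y&(Z>40)&(Z<95)&(X>10)&(X<80)&(abs(Y)<30))
fit("unit",(abs(Y)<32)&(abs(X)<40)&(Z>272)&(Z<300))
cv2.imwrite("pics/w3.png",f["color"])
E
```

```text
[566.2  85.8 429.8] [-1.7998e+02  1.0000e-02  7.6860e+01]
unit 3618 x [-15.4  12.7] y [-31.2  31.3] z 279.7 rect [-1.5  0. ] [64.  29.2] 89.9
[273.65895271 279.74314685 280.85772921]
time_s: 7.62
ee_pos: [569.4, 234.2, 429.9]
ee_rot: [180.0, 0.0, 76.9]
force: [-0.3, 0.5, -3.1]
gripper_width: 71.5
[569.4 234.2 429.9] [1.7999e+02 2.0000e-02 7.6880e+01]
mate top 2137 x [23.1 65.1] y [-35.7  34.3] z 103.8 rect [44.   5.8] [85.3 42.4] 89.8
side 273 x [50.6 66.5] y [-28.8  29.2] z 74.6 rect [58.5 -0.1] [16.  59.5] 0.0
unit 3614 x [-15.4  12.7] y [-31.4  31.3] z 279.8 rect [-1.5  0. ] [64.  29.3] 89.9
```

View pics/w3.png

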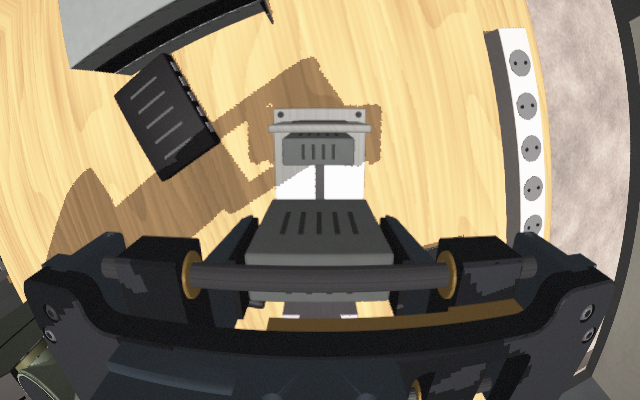

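Mate at (318,150) is straight ahead of the held unit (Y −0.7 mm, gap about 10 mm). Lowering.

```bash
python3 -m jog '[[0.06,0,0,0.04,0,0,0],[0.06,0,0,0.05,0,0,0],[0.06,0,0,0.05,0,0,0],[0.06,0,0,0.02,0,0,0],[0.06,0,0,0.01,0,0,0],[0.06,0,0,0.004,0,0,0],[0.06,0,0,0,0,0,0],[0.06,0,0,0,0,0,0]]'
python3 - <<'E'
from m import *
y=abs(Y)<75
fit("mate top",y&(Z>96)&(Z<107.5)&(X>14)&(X<80)&(abs(Y)<32))
fit("unit",(abs(Y)<32)&(X<16)&(X>-40)&(Z>96)&(Z<115))
print(status.state()["force"])
E
```

```text
time_s: 8.68
ee_pos: [569.7, 235.1, 256.9]
ee_rot: [179.9, -0.1, 76.9]
force: [0.2, 0.6, -2.5]
gripper_width: 71.9
[569.7 235.1 256.9] [ 1.799e+02 -8.000e-02  7.693e+01]
mate top 8788 x [23.1 63.9] y [-31.3  31.3] z 103.8 rect [43.3 -0. ] [41.6 64. ] 0.0
unit 3974 x [-15.2  12.9] y [-31.3  31.3] z 106.7 rect [-1.3  0. ] [64.  29.1] 90.0
[-0.35580059  0.29500356 -2.81252717]
```

```bash
python3 -m jog '[[0.06,0,0,0.0015,0,0,0],[0.06,0,0,0.001,0,0,0],[0.06,0,0,0.001,0,0,0],[0.06,0,0,0,0,0,0]]'
```

```text
time_s: 9.22
ee_pos: [569.4, 235.1, 253.5]
ee_rot: [180.0, -0.0, 76.9]
force: [-1.3, 0.2, 4.8]
gripper_width: 71.8
```

```bash
python3 -m jog '[[0.0912,0,0,0,0,0,0],[0.0912,0,0,0,0,0,0],[0.0912,0,0,0,0,0,0],[0.0912,0,0,-0.02,0,0,0],[0.0912,0,0,-0.05,0,0,0],[0.0912,0,0,-0.055,0,0,0],[0.0912,0,0,0,0,0,0]]'
python3 - <<'E'
from m import *
fit("mate top",(abs(Y)<50)&(Z>96)&(Z<107.5)&(X>17)&(X<80))
fit("unit",(abs(Y)<45)&(X<17)&(X>-40)&(Z>96)&(Z<107.5))
cv2.imwrite("pics/w4.png",f["color"])
f,W=cloud("scene"); cv2.imwrite("pics/s4.png",cv2.resize(f["color"][200:360,320:500],None,fx=3.5,fy=3.5))
E
```

```text
time_s: 10.1
ee_pos: [570.2, 235.4, 382.5]
ee_rot: [179.5, -0.4, 76.9]
force: [-0.3, -0.2, -0.2]
gripper_width: 91.3
[570.2 235.4 382.5] [179.49  -0.36  76.94]
mate top 2895 x [21.9 63.6] y [-36.8  34.3] z 103.8 rect [42.6  1.7] [92.8 42.6] 90.0
unit 2585 x [-15.4  11.7] y [-36.   34.5] z 103.8 rect [-1.8 -0.9] [72.7 28. ] 89.9
```

View pics/w4.png

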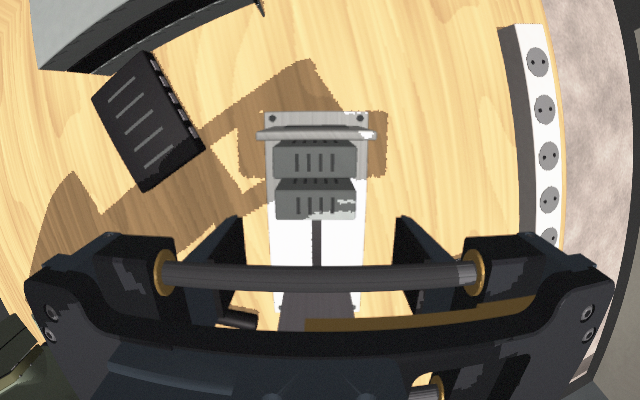

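Both cases stand upright, tops at 103.8, in line: mate at (314,160), unit at (316,200). Moving to the stop tab.

```bash
python3 -m jog '[[0.0912,-0.03,0.001,0,0,0,0],[0.0912,-0.055,0,0,0,0,0],[0.0912,-0.05,0,0,0,0,0],[0.0912,-0.02,0,0,0,0,0],[0.0912,0,0,0,0,0,0],[0.0912,0,0,0,0,0,0]]'
python3 - <<'E'
from m import *
fit("tab",(abs(Y)<40)&(Z>155)&(Z<172)&(X>-40)&(X<60))
fit("stop",(abs(Y)<60)&(Z>109)&(Z<121)&(X>-40)&(X<60))
cv2.imwrite("pics/w5.png",f["color"])
f,W=cloud("top"); 
p=W.reshape(-1,3); q=p[:,:2]-s["ee_pos"][:2]; X=q@tx;Y=q@ty;Z=p[:,2]; cv2.imwrite("pics/t5.png",cv2.resize(f["color"][90:230,150:330],None,fx=4,fy=4))
E
```

```text
time_s: 10.95
ee_pos: [535.7, 84.8, 376.8]
ee_rot: [-180.0, -0.0, 77.0]
force: [0.7, 1.5, -0.5]
gripper_width: 91.5
[535.7  84.8 376.8] [-1.7997e+02 -4.0000e-02  7.6970e+01]
tab 1173 x [-6.   3.2] y [-23.8  23.7] z 164.2 rect [-1.6  0.3] [49.8  9.8] 89.6
stop 859 x [-6.7  3.2] y [-44.   43.5] z 114.4 rect [-1.8 -0.4] [89.6 10.6] 89.9
```

View pics/w5.png

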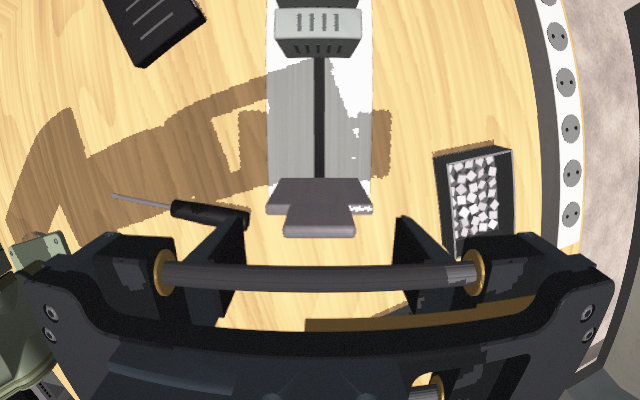

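The tab at (318,225) is centred between the jaws (X −1.6). Descending to grip it.

```bash
python3 -m jog '[[0.0912,-0.0015,0,0.03,0,0,0],[0.0912,0,0,0.022,0,0,0],[0.0912,0,0,0.008,0,0,0],[0.0912,0,0,0,0,0,0],[0.04,0,0,0,0,0,0],[0.04,0,0,0,0,0,0],[0.04,0,0,0,0,0,0],[0.04,0,0,0,0,0,0],[0.04,0,0,0,0,0,0]]' 35
```

```text
time_s: 12.18
ee_pos: [535.0, 82.3, 317.4]
ee_rot: [180.0, -0.0, 76.9]
force: [0.1, -0.0, 0.2]
gripper_width: 49.7
```

```bash
python3 -m jog '[[0.04,0.01,0,0,0,0,0],[0.04,0.015,0,0,0,0,0],[0.04,0.015,0,0,0,0,0],[0.04,0.015,0,0,0,0,0],[0.04,0.015,0,0,0,0,0],[0.04,0.015,0,0,0,0,0],[0.04,0.015,0,0,0,0,0],[0.04,0.005,0,0,0,0,0],[0.04,0,0,0,0,0,0]]'
```

```text
time_s: 13.3
ee_pos: [558.9, 185.8, 317.4]
ee_rot: [180.0, -0.2, 76.9]
force: [0.8, 3.8, 2.9]
gripper_width: 49.9
```

```bash
python3 -m jog '[[0.04,0.005,0,0,0,0,0],[0.04,0.005,0,0,0,0,0],[0.04,0.005,0,0,0,0,0],[0.04,0.005,0,0,0,0,0],[0.04,0.004,0,0,0,0,0],[0.04,0.003,0,0,0,0,0],[0.04,0.003,0,0,0,0,0],[0.04,0.003,0,0,0,0,0],[0.04,0.003,0,0,0,0,0],[0.04,0.003,0,0,0,0,0],[0.04,0,0,0,0,0,0]]'
python3 - <<'E'
from m import *
fit("tops",(abs(Y)<45)&(X>4)&(X<70)&(Z>96)&(Z<107.5))
fit("wall",(abs(Y)<55)&(X>4)&(X<110)&(Z>109)&(Z<116))
m=(abs(Y)<30)&(X>-5)&(X<90)&(Z>20)&(Z<120)
h,e=np.histogram(X[m],np.arange(-5,90,1.5)); print(list(zip(e.round(1),h)))
cv2.imwrite("pics/w6.png",cv2.resize(f["color"][80:280,200:440],None,fx=3,fy=3))
E
```

```text
time_s: 14.68
ee_pos: [567.4, 222.1, 317.4]
ee_rot: [-180.0, 0.1, 76.9]
force: [-1.9, -4.3, 5.0]
gripper_width: 49.9
[567.4 222.1 317.4] [-1.7999e+02  8.0000e-02  7.6930e+01]
tops 9704 x [ 4.6 62.9] y [-36.2  33.6] z 103.8 rect [33.9 -0.3] [89.  59.6] 89.9
wall 2554 x [ 4.3 77. ] y [-47.9  48. ] z 111.6 rect [40.6  0. ] [99.7 73.1] 90.0
[(np.float64(-5.0), np.int64(0)), (np.float64(-3.5), np.int64(0)), (np.float64(-2.0), np.int64(6)), (np.float64(-0.5), np.int64(8)), (np.float64(1.0), np.int64(10)), (np.float64(2.5), np.int64(24)), (np.float64(4.0), np.int64(857)), (np.float64(5.5), np.int64(141)), (np.float64(7.0), np.int64(175)), (np.float64(8.5), np.int64(199)), (np.float64(10.0), np.int64(193)), (np.float64(11.5), np.int64(195)), (np.float64(13.0), np.int64(191)), (np.float64(14.5), np.int64(197)), (np.float64(16.0), np.int64(209)), (np.float64(17.5), np.int64(209)), (np.float64(19.0), np.int64(187)), (np.float64(20.5), np.int64(209)), (np.float64(22.0), np.int64(193)), (np.float64(23.5), np.int64(225)), (np.float64(25.0), np.int64(200)), (np.float64(26.5), np.int64(197)), (np.fl
[... 707 characters left out ...]
.0), np.int64(213)), (np.float64(59.5), np.int64(210)), (np.float64(61.0), np.int64(262)), (np.float64(62.5), np.int64(584)), (np.float64(64.0), np.int64(0)), (np.float64(65.5), np.int64(0)), (np.float64(67.0), np.int64(0)), (np.float64(68.5), np.int64(162)), (np.float64(70.0), np.int64(270)), (np.float64(71.5), np.int64(218)), (np.float64(73.0), np.int64(280)), (np.float64(74.5), np.int64(227)), (np.float64(76.0), np.int64(242)), (np.float64(77.5), np.int64(150)), (np.float64(79.0), np.int64(0)), (np.float64(80.5), np.int64(0)), (np.float64(82.0), np.int64(0)), (np.float64(83.5), np.int64(0)), (np.float64(85.0), np.int64(0)), (np.float64(86.5), np.int64(0)), (np.float64(88.0), np.int64(0))]
```

View pics/w6.png

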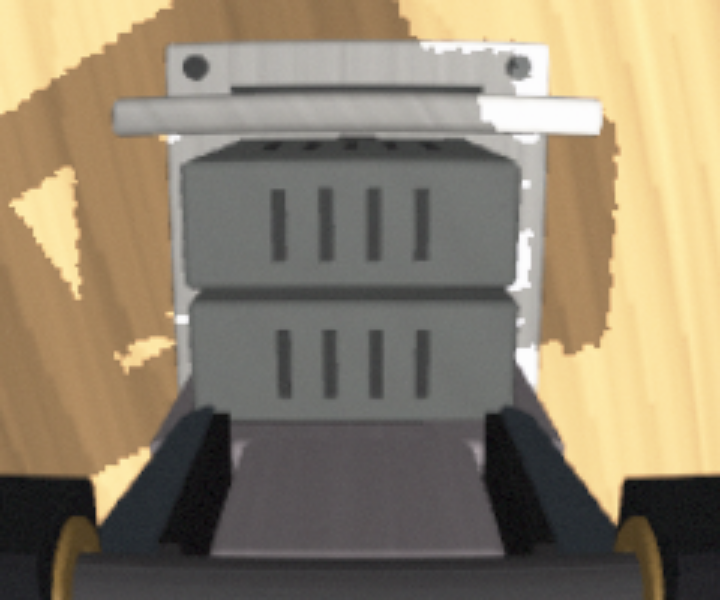

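```bash
python3 -m jog '[[0.04,0.002,0,0,0,0,0],[0.04,0.002,0,0,0,0,0],[0.04,0.0015,0,0,0,0,0],[0.04,0.001,0,0,0,0,0],[0.04,0,0,0,0,0,0]]'
python3 - <<'E'
from m import *
m=(abs(Y)<30)&(X>-5)&(X<90)&(Z>20)&(Z<120)
h,e=np.histogram(X[m],np.arange(0,80,1)); print(dict((round(float(a),1),int(b)) for a,b in zip(e,h) if b<100 or b>250))
E
```

```text
time_s: 15.35
ee_pos: [568.7, 227.4, 317.4]
ee_rot: [-180.0, 0.2, 76.9]
force: [-1.9, -7.0, 6.1]
gripper_width: 49.6
[568.7 227.4 317.4] [-179.97    0.23   76.93]
{0.0: 7, 1.0: 8, 2.0: 12, 4.0: 699, 6.0: 94, 33.0: 95, 60.0: 376, 61.0: 13, 62.0: 0, 63.0: 93, 71.0: 272, 72.0: 88, 74.0: 0, 75.0: 0, 76.0: 0, 77.0: 0, 78.0: 0}
```

```bash
python3 -m jog '[[0.04,0.001,0,0,0,0,0],[0.04,0.0005,0,0,0,0,0],[0.04,0,0,0,0,0,0]]'; python3 -m jog '[[0.04,0.0005,0,0,0,0,0],[0.04,0.0005,0,0,0,0,0],[0.04,0,0,0,0,0,0]]'
```

```text
time_s: 15.78
ee_pos: [569.0, 228.8, 317.4]
ee_rot: [-180.0, 0.2, 76.9]
force: [-2.6, -9.1, 5.7]
gripper_width: 49.6
time_s: 16.15
ee_pos: [569.2, 229.7, 317.4]
ee_rot: [-180.0, 0.2, 76.9]
force: [-1.3, -8.7, 6.4]
gripper_width: 50.0
```

```bash
python3 -m jog '[[0.04,0.0005,0,0,0,0,0],[0.04,0.0005,0,0,0,0,0],[0.04,0,0,0,0,0,0]]'; python3 - <<'E'
from m import *
m=(abs(Y)<30)&(X>-5)&(X<90)&(Z>20)&(Z<120)
h,e=np.histogram(X[m],np.arange(0,80,1)); print(dict((round(float(a),1),int(b)) for a,b in zip(e,h) if b<100 or b>250))
E
```

```text
time_s: 16.52
ee_pos: [569.4, 230.6, 317.4]
ee_rot: [-180.0, 0.3, 76.9]
force: [-3.2, -8.5, 7.1]
gripper_width: 49.7
[569.4 230.6 317.4] [-179.97    0.26   76.94]
{0.0: 5, 1.0: 11, 2.0: 9, 4.0: 638, 5.0: 97, 60.0: 63, 68.0: 327, 69.0: 84, 70.0: 82, 71.0: 0, 72.0: 0, 73.0: 0, 74.0: 0, 75.0: 0, 76.0: 0, 77.0: 0, 78.0: 0}
```

```bash
python3 -m jog '[[0.04,0.0005,0,0,0,0,0],[0.04,0,0,0,0,0,0]]'; python3 -m jog '[[0.04,0.0005,0,0,0,0,0],[0.04,0,0,0,0,0,0]]'; python3 - <<'E'
from m import *
fit("tops",(abs(Y)<45)&(X>4)&(X<80)&(Z>96)&(Z<107.5))
fit("wall",(abs(Y)<55)&(X>50)&(X<110)&(Z>109)&(Z<116))
cv2.imwrite("pics/w7.png",cv2.resize(f["color"][80:280,200:440],None,fx=3,fy=3))
E
```

```text
time_s: 16.82
ee_pos: [569.5, 230.7, 317.4]
ee_rot: [-180.0, 0.3, 76.9]
force: [-2.7, -8.9, 7.7]
gripper_width: 49.5
time_s: 17.08
ee_pos: [569.5, 230.9, 317.4]
ee_rot: [-180.0, 0.4, 76.9]
force: [-2.8, -11.8, 7.5]
gripper_width: 49.8
[569.5 230.9 317.4] [-179.95    0.37   76.94]
tops 9247 x [ 4.4 68.1] y [-36.3  33.6] z 103.8 rect [36.2  0. ] [89.9 64.3] 90.0
wall 2044 x [60.3 67.8] y [-48.6  48.1] z 111.6 rect [64.  -0.3] [  7.7 100.2] 0.0
```

View pics/w7.png

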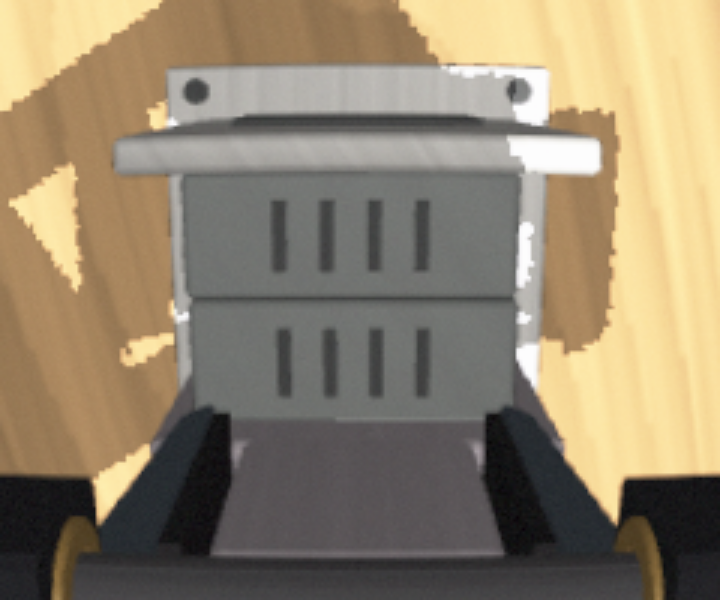

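```bash
python3 -m jog '[[0.04,0.0005,0,0,0,0,0],[0.04,0.0005,0,0,0,0,0],[0.04,0,0,0,0,0,0],[0.04,0,0,0,0,0,0]]'
```

```text
time_s: 17.62
ee_pos: [569.7, 231.2, 317.4]
ee_rot: [-179.9, 0.5, 77.0]
force: [-2.9, -14.9, 8.8]
gripper_width: 49.9
```

```bash
python3 -m jog '[[0.0912,0,0,0,0,0,0],[0.0912,0,0,0,0,0,0],[0.0912,0,0,0,0,0,0],[0.0912,0,0,0,0,0,0],[0.0912,0,0,-0.03,0,0,0],[0.0912,0,0,-0.05,0,0,0],[0.0912,-0.05,0,-0.02,0,0,0],[0.0912,-0.04,0,0,0,0,0],[0.0912,0,0,0,0,0,0],[0.0912,0,0,0,0,0,0]]'
python3 - <<'E'
from m import *
fit("tops",(abs(Y)<45)&(X>60)&(X<180)&(Z>96)&(Z<107.5))
fit("stop",(abs(Y)<60)&(Z>109)&(Z<121)&(X>50)&(X<120))
fit("wall",(abs(Y)<60)&(Z>109)&(Z<121)&(X>130)&(X<200))
cv2.imwrite("pics/w8.png",cv2.resize(f["color"][0:200,200:440],None,fx=3,fy=3))
f,W=cloud("scene"); cv2.imwrite("pics/s8.png",cv2.resize(f["color"][220:350,330:490],None,fx=4.5,fy=4.5))
E
```

```text
time_s: 18.88
ee_pos: [550.0, 147.0, 417.2]
ee_rot: [-180.0, -0.0, 76.9]
force: [-0.1, -0.5, -0.3]
gripper_width: 91.1
[550.  147.  417.2] [-1.800e+02 -5.000e-02  7.692e+01]
tops 4279 x [ 93.5 146.4] y [-36.5  34.1] z 103.8 rect [118.9   0. ] [55.8 89.8] 0.0
stop 359 x [80.4 90. ] y [-44.2  43.8] z 114.6 rect [85.2  0.1] [ 9.7 89.3] 0.1
wall 881 x [145.6 153.6] y [-48.6  48. ] z 111.6 rect [149.7  -0.6] [99.6  9. ] 89.4
```

View pics/w8.png

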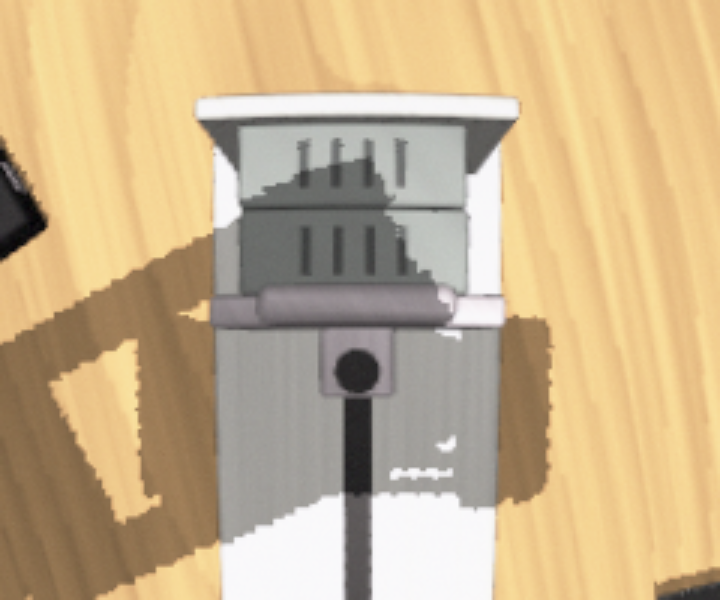

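View pics/s8.png

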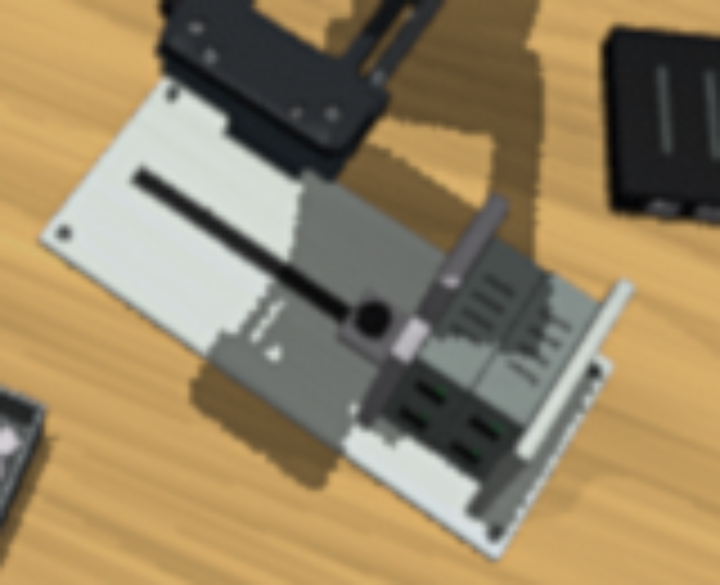

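```bash
python3 -c "
from workcell import ticket; print(ticket.job_done())"
```

```text
the job is handed in; nothing more can be done
None
```

I packed the grey 72 × 28 × 96 mm converter, and the job is handed in at about 19 s of the 46 s allowed. It stands upright in the holder, in line with its mate, and the end stop is slid up so both stand snug against the fixed end wall. I left the tall, low, blue and green cases alone.

- **Fit:** in the last wrist picture the gap between the stop face and the wall measures about 56 mm, which is two times 28. No gap shows between the cases, and the case edges line up to about 1 mm.
- **Upright:** the tops read 103.8 mm, as expected for a 96 mm case on the 8 mm plate.
- **Forces:** the last push stalled at about 15 N horizontally, well under the limits. After release the gripper was open and clear, with about 0 N on the tool.
- **Disagreements:** the fixed cameras differed from each other by about 2–4 mm on positions, so I measured the grasp and placing with the wrist camera. At the first lowering the unit was still 3 mm above the plate, and I lowered it the rest of the way before letting go. No check failed at the end.

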